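# Book out the shoe-stretcher ball and hand over its tray

## Robot

A 6-joint arm with a two-finger parallel gripper is mounted at the origin on the work surface. World frame = base frame: x ahead of the robot, y to its left, z up, the work surface at z = 0. Lengths are in mm, angles in rad, forces in N, time in s.
With the tool pointing down it reaches from about 350 to 875 mm from the base axis. Payload 4.2 kg.
Tool frame: the origin (TCP) lies on the mounting face of the last link; the fingertips stand 173 mm ahead of it and the grasp point (between the pads) lies 155 mm ahead of it; z points along the fingers, y is the direction in which the jaws open and shut (so a half turn about z gives the same grasp; the last joint's range is limited). The gripper opens to 85 mm and grips with 20 to 120 N. Pads are 22 mm wide; open, the fingers measure 114 mm over their backs; the gripper's body (76 mm by 85 mm) begins 54 mm behind the grasp point. The pads swing forward as they close: fully open they stand 13 mm farther back than shut.
Start: joints at [0.259, 0.385, 0.008, 0, -1.194, -0.259], TCP at [624.98, 0.025, 404.712] pointing down, gripper open.
Joint ranges: [-3.14, 3.14], [-1.21, 2.06], [-1.07, 1.41], [-3.16, 2.05], [-2.99, -0.16], [-3.1, 3.1]. Speed limits (rad/s): [2.79, 2.79, 3.14, 3.14, 3.14, 3.14].

## Interface

Orientations are given as a unit quaternion [x, y, z, w].
In Python, from bench import arm gives the robot as it stands. The module is installed in compiled form; this text tells all that it offers.
- The arm moves only by the tool play_rows, never from a script. Its argument "moves" is a list of rows, each a list of 3 entries, a list of its own where there are three numbers: the shift along the world's x, y, z in units of 30 cm (1.0 is 30 cm), then the turn about the world's z in units of 30 degrees (1.0 is 30 degrees), then the gripper's target within -1 to 1 (shut at 1, half-way at 0, fully open at -1). In form: [[[x, y, z], turn, jaw], ...]. A call has 1 to 12 rows; each row is the pose to reach, as a shift and turn from the pose measured when the call began; what a row does not reach only later rows make up. A row lasts 1/8 s, in which the tool goes at most 62.5 mm and 10.7 degrees, less where a joint would pass 70% of its speed; a pose out of reach is approached as far as the arm can. A call with a number of a shift or a turn outside -1 to 1 is refused whole. A call with a gripper value outside its range is refused whole. The fingers move at their own pace and stop on an object; the grip force is fixed at half the most. Time passes only in rows, so rows that repeat a pose let the fingers close. It gives the time, the measured TCP pose, the force and the opening at its end, in the units of the state.
- arm.read_state(): the state, without advancing time (a new reading comes with each control period).
- arm.get_image(name): name is "scene" or "side" or "wrist"; returns a dict with "pixels" (420x560x3 uint8, red, green, blue), "vfov" (degrees; the focal length in pixels is half the picture's height over the tangent of half this angle, whatever the lens; pixels are square), "cx", "cy" (the principal point, pixels), "dist" ([k1, k2, p1, p2, k3] as OpenCV has them; the pictures are not rectified), "xyz" and "rotation" of the camera in the world. Camera axes: x right, y up, looking along -z (the intrinsics and any distortion apply to the point x, -y, -z); pixel columns grow to the right and rows downward; lengths in mm; the calibration is good to about 2 mm. A picture is of the moment at which its call begins. There is no depth.
- arm.job_done(): hands the job in, once; it reports no verdict.
Trained networks look in a picture, given as the dict that the camera call returned (one of the last four; its "shot" number tells which), for a name from the list of things; names that differ only in an ending like _2 or _b are one class to them, and where a whole thing is asked for, a point or a joint stands for the part that bears it (a point fixed in the world has none). Each returns a list of dicts, best first, with "conf" (0 to 1); they miss things now and then, are a little off and sometimes report something else, mostly with a low value. They report only what shows in the picture. A call takes as long as a camera call. They do not tell look-alikes from the thing itself.
- arm.look_for(name, picture): "centre" ([x, y, z] in mm, in world coordinates, good to about 4 mm: the middle of the surface that is visible of it).
The state is a dict: "clock": time; "joints": joint angles; "joint_vel": joint speeds; "joint_efforts": joint torques, N m; "position": TCP position; "ee_rot": TCP orientation; "contact_force": force on the tool from outside, world axes, zero at the start; "wrist_torque": the same for the moment, N m; "gripper_width": finger opening in mm.
Only numpy, scipy, OpenCV 4.12 (cv2) and the standard library are available. Lean on these libraries where they do the work, as an engineer would, in place of code of your own. Each camera call takes 0.05 s, during which the arm holds its last target.

## Task

Book out the spare shoe-stretcher ball: turn the white stock jar it came from on the spot until its orange stripe faces the scanner, and let go of the jar. Then pick up the wooden tray by its handle, carry it smoothly and without tipping it so that the loose steel ball stays in its pocket (do not touch the ball), and finish while still holding the tray, level and still, centred about 10 cm above the round green hand-over mat. Leave the shoe last, the hammer and the polish tin alone.

Things in the scene. Friction and masses are not known exactly. Their poses are not given: they have to be found in the camera images.
- jar: loose upright white plastic stock jar with a black lid, 52 mm diameter from foot to lid top, 90 mm high, about 250 g; origin at the centre of its underside, z up. An orange stripe 12 mm wide runs up its side at its own +x and continues over the lid as a radial stripe from the centre to the edge at +x. It stands 105 to 145 mm (jar axis to window) in front of the scanner.
- scanner: fixed grey scanner block on a black foot 75 x 105 mm, 105 mm high; origin at the centre of its underside, z up; its front, with a black window and a red line, looks along its own -x, towards the jar.
- scan_window (a point): centre of the scanner's window, 31 mm in front of the scanner's origin and 55 mm above the bench; the jar's stripe (jar +x) has to point at it, seen from above.
- tray: loose wooden tray, 190 mm (x) x 90 mm (y), floor 5 mm thick, edge 13 mm high, 220 g; origin at the centre of its underside, z up. An upright dark wooden handle block stands on its centre, 34 mm (x) x 16 mm (y), top 70 mm above the underside: pinch it across its 16 mm, along the tray's y. At x = +60 mm is the brass-rimmed ball pocket, at x = -60 mm a fixed dark steel disc (40 mm diameter, 18 mm high) that balances the ball, so that tray and ball balance at the handle.
- handle (a point): point on the handle block's axis, 48 mm above the tray's underside: the height to grip; axes as the tray's.
- pocket (a point): where the ball's centre is when it lies in the middle of its pocket: on the tray at x = +60 mm, y = 0, 20 mm above the underside. The pocket has an inner diameter of 34 mm and a rim only 3 mm high, so a tilt beyond about 30 degrees or a hard jolt lets the ball out.
- ball_center (a point): centre of the loose polished steel ball, 30 mm diameter, about 110 g, that lies in the tray's pocket and can roll about 8 mm from its middle.
- mat: fixed round hand-over mat lying on the bench, green with a white spot in the middle and a black edge, 120 mm diameter, 3 mm thick; origin at the centre of its underside.
- last: bystander: loose wooden shoe last (foot shape), 243 mm long (x), 72 mm wide, 105 mm high; origin on its underside near the middle.
- hammer: bystander: loose hammer lying on the bench, 250 mm long, lying along its x; origin under its middle.
- tin: bystander: loose flat polish tin, 80 mm diameter, 26 mm high, red lid; origin at the centre of its underside.
- ball: the same ball as a body, for contact only (its origin and axes turn as it rolls: use ball_center for where it is).
Things that resemble listed ones, but are neither listed nor needed, are in the scene too. What is meant by the jar is not turquoise, and is the smaller of those in its own colour. What is shaped like the tray but purple is not meant.

How it is judged (in metres and radians):
On the way, in this order (a step that is already met when the one before it is completed fails the run):
1. the jar, upright, on its spot and let go, has its stripe facing the scanner (x of scan_window in the frame of jar above 0.05 m and y of scan_window in the frame of jar between -0.035 and 0.035 m and angle between jar's own z axis and vertical below 0.1 rad and distance of jar from where it was at the start of the episode below 0.03 m and contact force between the fingers and jar below 0.3 N), for 0.2 s.
2. the tray is lifted clear of the bench with the ball in its pocket (height (world z) of tray above 0.04 m and distance between ball_center and pocket below 0.014 m and contact force between the fingers and tray above 1 N), for 0.2 s.
At the end, for the whole second after the job is handed in: Jar upright within 30 mm of its start, stripe within 35 mm (about 14 deg) of the window centre. Fingers alone carry the tray: within 30 mm of the mat's centre, underside 65-145 mm up, tilt under 0.1 rad, still (30 mm/s, 0.2 rad/s), ball within 14 mm of its pocket point (x of scan_window in the frame of jar above 0.05 m and y of scan_window in the frame of jar between -0.035 and 0.035 m and angle between each of jar, tray's own z axis and vertical below 0.1 rad and distance of jar from where it was at the start of the episode below 0.03 m and distance between ball_center and pocket below 0.014 m and horizontal distance between tray and mat below 0.03 m and height (world z) of tray between 0.065 and 0.145 m and linear speed of tray below 0.03 m/s and angular speed of tray below 0.2 rad/s and contact force between the fingers and tray above 1 N and contact force between tray and last below 0.1 N and contact force between tray and hammer below 0.1 N and contact force between tray and tin below 0.1 N and contact force between tray and jar below 0.1 N and contact force between tray and scanner below 0.1 N and contact force between tray and mat below 0.1 N); the arm keeps its last pose, push and grip.
It fails at once if the ball leaves its pocket (distance between ball_center and pocket above 0.02 m).
It fails at once if the tray is tipped beyond about 23 degrees (angle between tray's own z axis and vertical above 0.4 rad).
It fails at once if the fingers touch the ball (contact force between the fingers and ball above 0.5 N).
It fails at once if the jar is tipped over (angle between jar's own z axis and vertical above 0.5 rad).
It fails at once if the shoe last, hammer or polish tin is moved (distance of any of last, hammer, tin from where it was at the start of the episode above 0.025 m).
It also fails if it takes over 58 s, if anything falls off the work surface, if the arm or the gripper's body presses on something with over 40 N, if the wrist force passes 120 N, or if a joint passes its speed limit or range.

## Working session

There is one attempt and no reset: what is moved stays moved. The work goes in short steps, Python scripts to look and compute and a tool call to move; the robot and the scene stay as the last step left them, time stands still between calls to the robot, and variables do not carry over. Pictures are saved under pics/ and viewed, and the job is handed in when it is done.

Besides the shell and the picture viewer there is one more tool, called after "Call:" as name([rows], argument=value, ...), one row to a line, values as JSON. play_rows: Moves the arm, as the interface text tells. Shifts and turns lie within -1 to 1; 1 stands for 30 cm of shift or 30 degrees of turn. Its arguments: {"type":"object","properties":{"moves":{"type":"array"}},"required":["moves"]}

```bash
mkdir -p pics; cat > h.py <<'E'
import numpy as np, cv2
from bench import arm
def shot(cam,fn=None):
    p=arm.get_image(cam)
    if fn: cv2.imwrite('pics/'+fn,cv2.cvtColor(np.asarray(p['pixels']),cv2.COLOR_RGB2BGR))
    return p
def K(p):
    h=np.asarray(p['pixels']).shape[0]; f=h/2/np.tan(np.radians(p['vfov'])/2)
    return np.array([[f,0,p['cx']],[0,f,p['cy']],[0,0,1.]]),np.array(p['dist'],float)
def Rm(p):
    r=np.array(p['rotation'],float)
    if r.size==4:
        from scipy.spatial.transform import Rotation as R; return R.from_quat(r).as_matrix()
    return r.reshape(3,3)
def px2w(p,uv,z):
    k,d=K(p); q=cv2.undistortPoints(np.array(uv,float).reshape(-1,1,2),k,d).reshape(-1,2)
    ray=np.c_[q[:,0],-q[:,1],-np.ones(len(q))]@Rm(p).T; o=np.array(p['xyz'],float)
    return o+ray*((z-o[2])/ray[:,2:3])
def w2px(p,P):
    k,d=K(p); c=(np.atleast_2d(np.array(P,float))-np.array(p['xyz']))@Rm(p)
    c=c*[1,-1,-1]
    return cv2.projectPoints(c.reshape(-1,1,3),np.zeros(3),np.zeros(3),k,d)[0].reshape(-1,2)
E
python3 - <<'E'
from h import *
for c in ['scene','side','wrist']:
    p=shot(c,c+'0.png'); print(c,p['xyz'],p['rotation'],p['vfov'],p['cx'],p['cy'],p['dist'])
    for n in ['jar','scanner','tray','handle','mat','ball_center','last','hammer','tin']:
        print(n,[(np.round(d['centre']).tolist(),round(d['conf'],2)) for d in arm.look_for(n,p)])
print(arm.read_state())
E
```

```text
scene [  987.37345659 -1047.7490226   1011.49390568] [0.4008993  0.08662046 0.21310197 0.88677178] 48.47886483674237 276.6615683137006 207.42619738091008 [-0.00697857  0.          0.          0.          0.        ]
jar [([520.0, 171.0, 79.0], 0.66), ([400.0, 328.0, 50.0], 0.62), ([521.0, 297.0, 75.0], 0.48)]
scanner [([669.0, 266.0, 68.0], 0.66)]
tray [([276.0, -241.0, 9.0], 0.69)]
handle [([275.0, -240.0, 8.0], 0.84), ([499.0, 1.0, 5.0], 0.72)]
mat [([491.0, -293.0, 1.0], 0.76)]
ball_center [([560.0, -10.0, 29.0], 0.43)]
last [([542.0, -573.0, 62.0], 0.64), ([499.0, 2.0, 8.0], 0.3)]
hammer [([762.0, -126.0, 23.0], 0.96)]
tin [([771.0, 96.0, 28.0], 0.89)]
side [385.5488883  693.72056551 652.38103491] [-0.03547269  0.4490475   0.8912043  -0.05341281] 55.3653444107662 278.45275178869275 208.8757703185507 [0.03267711 0.         0.         0.         0.        ]
jar [([503.0, 220.0, 106.0], 0.97), ([489.0, 324.0, 74.0], 0.84), ([400.0, 368.0, 90.0], 0.65), ([652.0, 336.0, 80.0], 0.29)]
scanner [([652.0, 337.0, 74.0], 0.6)]
tray [([277.0, -222.0, 10.0], 0.87), ([484.0, 24.0, 7.0], 0.66),
[... 930 characters left out ...]
clock': 1.5, 'joints': array([ 2.58627799e-01,  3.84700705e-01,  7.89610231e-03, -3.28057913e-05,
       -1.19397495e+00, -2.58599084e-01]), 'joint_vel': array([ 0.00059787, -0.00068439,  0.00157789,  0.00067125,  0.00233153,
       -0.00032362]), 'joint_efforts': array([ 6.81006932e-04, -3.92088890e+01,  1.88615119e+01,  4.19069543e+00,
       -4.08325559e-04,  8.41505681e-06]), 'position': array([6.24979274e+02, 4.64280853e-02, 4.04705247e+02]), 'ee_rot': array([ 7.07112665e-01, -7.07100897e-01, -8.96748979e-06, -1.49184574e-05]), 'contact_force': array([0.61716931, 0.48782751, 0.44740238]), 'wrist_torque': array([ 0.0187647 , -0.01852055,  0.00401848]), 'gripper_width': 84.83622321611746}
```

View pics/scene0.png

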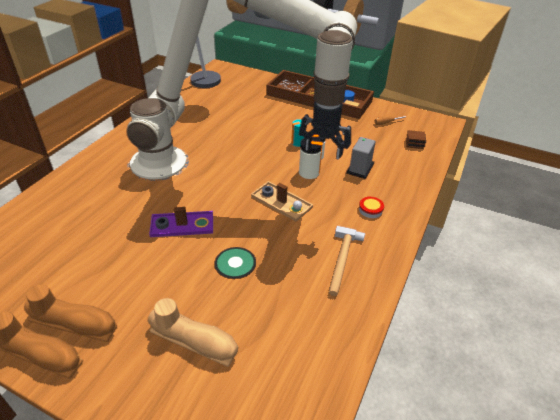

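View pics/side0.png

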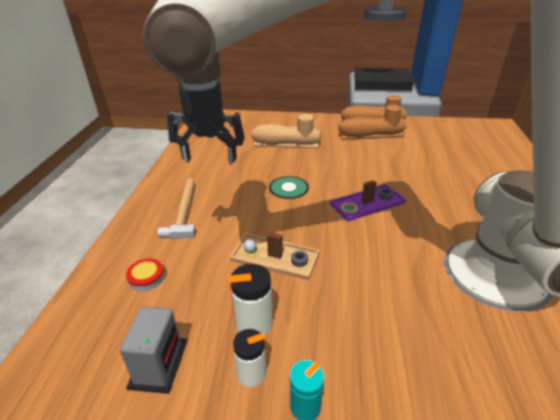

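View pics/wrist0.png

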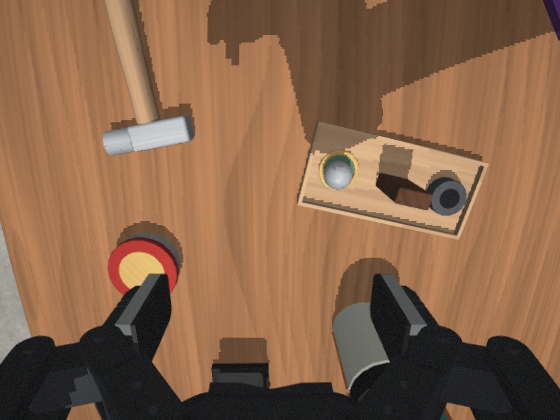

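The side view shows a large white jar at (252,300), a small white jar at (250,358) and a turquoise one at (306,390). The small white one is meant because it is the smaller of the two whites. The wooden tray at (276,255) is meant, not the purple one at (368,200). I'll confirm with an enlarged crop.

```bash
python3 - <<'E'
import cv2
i=cv2.imread('pics/side0.png')[250:420,110:340]
cv2.imwrite('pics/c1.png',cv2.resize(i,None,fx=3.4,fy=3.4,interpolation=cv2.INTER_CUBIC))
E
```

```text
(no output)
```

View pics/c1.png

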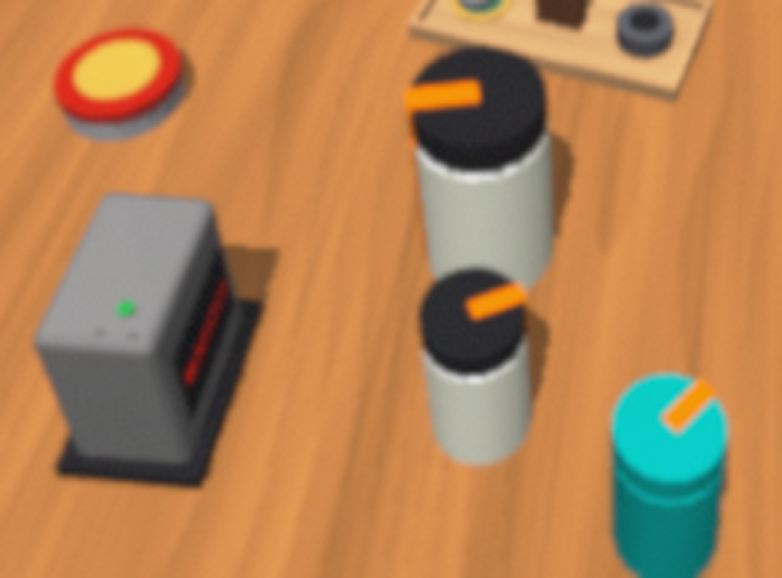

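```bash
python3 - <<'E'
from h import *
p=arm.get_image('side')
f=lambda L:[(110+a/3.4,250+b/3.4) for a,b in L]
def show(n,L,z): print(n,np.round(px2w(p,f(L),z)[:,:2],1).tolist())
show('small lid c, stripe end',[(474,313),(525,291)],90)
show('small foot',[(480,463)],0)
show('scanner top',[(110,195),(212,203),(152,352),(38,345)],105)
show('foot',[(262,303),(203,484),(60,472)],3)
# fit lid by ellipse overlay: search center so that projected lid outline matches bounds
for c in ['small']:
    best=None
    print('px lid pred')
t=np.linspace(0,2*np.pi,40)
def ov(im,c,r,z,col):
    P=np.c_[c[0]+r*np.cos(t),c[1]+r*np.sin(t),np.full(40,z)]
    q=(w2px(p,P)-[110,250])*3.4
    cv2.polylines(im,[q.astype(int).reshape(-1,1,2)],True,col,1)
im=cv2.imread('pics/c1.png')
c=px2w(p,f([(474,313)]),90)[0]
ov(im,c,26,90,(0,255,0)); ov(im,c,26,0,(255,0,255))
cv2.imwrite('pics/c2.png',im)
E
```

```text
small lid c, stripe end [[491.5, 306.8], [469.1, 291.8]]
small foot [[489.2, 330.1]]
scanner top [[685.8, 269.4], [632.4, 268.7], [630.5, 353.6], [683.7, 355.8]]
foot [[626.7, 253.9], [623.1, 358.0], [696.2, 359.8]]
px lid pred
```

View pics/c2.png

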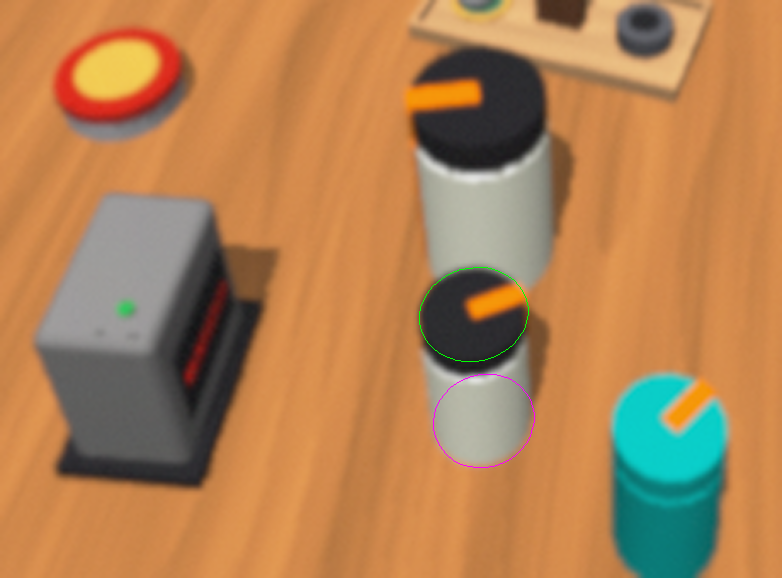

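Call:
play_rows([
  [[-0.07, 0.16, -0.02], 0.15, -1],
  [[-0.15, 0.34, -0.06], 0.4, -1],
  [[-0.24, 0.54, -0.12], 0.65, -1],
  [[-0.33, 0.74, -0.17], 0.85, -1],
  [[-0.4, 0.9, -0.2], 1, -1],
  [[-0.44, 0.98, -0.2], 1, -1],
  [[-0.447, 1, -0.2], 1, -1],
  [[-0.447, 1, -0.2], 1, -1],
])

```text
clock: 2.55
position: [491.0, 300.0, 344.8]
ee_rot: [0.866, -0.5, 0.0, -0.0]
contact_force: [0.8, 0.6, -0.6]
gripper_width: 85.2
```

```bash
python3 - <<'E'
from h import *
print({k:np.round(v,3) for k,v in arm.read_state().items() if k in('clock','joints','position','ee_rot')})
p=shot('wrist','w1.png'); print(p['xyz'],p['rotation'])
print(w2px(p,[[491.5,306.8,90],[491,306,0]]))
E
```

```text
{'clock': np.float64(2.55), 'joints': array([ 0.83 ,  0.351, -0.204,  0.   , -1.016, -0.306]), 'position': array([490.959, 300.035, 344.844]), 'ee_rot': array([ 0.866, -0.5  ,  0.   , -0.   ])}
[529.57386921 231.71916371 313.76842996] [ 0.04072288 -0.15119886  0.95405962 -0.25544236]
[[263.38459388 224.50648903]
 [266.05128042 189.62208556]]
```

View pics/w1.png

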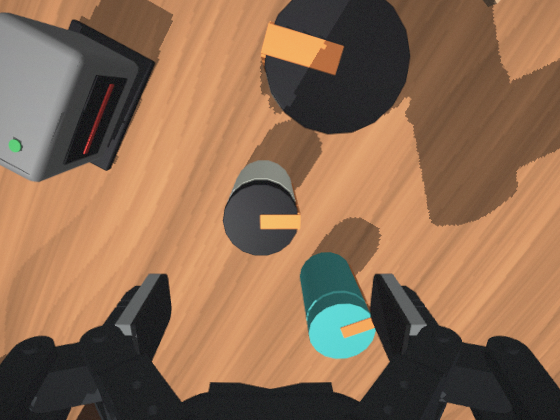

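```bash
python3 - <<'E'
from h import *
p=arm.get_image('wrist')
q=px2w(p,[(261,217),(261,222),(300,222)],90)[:,:2]; print(q); d=q[2]-q[1]; print(np.degrees(np.arctan2(d[1],d[0])))
print('turq',px2w(p,[(341,331),(306,328),(374,328)],90), 'big lid 120',px2w(p,[(336,62),(263,60),(410,60)],120))
# scanner: front foot corners, window
print('foot',px2w(p,[(155,60),(108,170),(76,20)],3)); print('window line',px2w(p,[(97,120),(109,84),(85,152)],55))
P=arm.get_image('scene')
print(arm.read_state()['clock'])
E
```

```text
[[495.75516028 302.35486103]
 [493.99355658 305.47423966]
 [471.12857523 292.32419462]]
-150.09605002409063
turq [[397.36597341 352.39188575  90.        ]
 [422.24252319 363.17585919  90.        ]
 [376.58951379 337.7636245   90.        ]] big lid 120 [[508.5084491  199.57608138 120.        ]
 [541.60803067 217.74803455 120.        ]
 [475.6686627  178.59177983 120.        ]]
foot [[627.38110952 253.63234612   3.        ]
 [625.88900976 360.29643945   3.        ]
 [700.50768459 256.48631321   3.        ]]
window line [[631.46755134 308.09219062  55.        ]
 [633.46522132 280.39800409  55.        ]
 [630.76327991 334.65038685  55.        ]]
2.7
```

Call:
play_rows([
  [[0.005, 0.007, -0.08], 0, -1],
  [[0.01, 0.013, -0.2], 0, -1],
  [[0.01, 0.013, -0.3], 0, -1],
  [[0.01, 0.013, -0.36], 0, -1],
  [[0.01, 0.013, -0.373], 0, -1],
  [[0.01, 0.013, -0.373], 0, -1],
  [[0.01, 0.013, -0.373], 0, 0.3],
  [[0.01, 0.013, -0.373], 0, 1],
  [[0.01, 0.013, -0.373], 0, 1],
  [[0.01, 0.013, -0.373], 0, 1],
  [[0.01, 0.013, -0.373], 0, 1],
])

```text
clock: 4.08
position: [494.8, 303.3, 234.3]
ee_rot: [0.866, -0.5, 0.001, -0.001]
contact_force: [1.2, -0.2, 5.8]
gripper_width: 50.5
```

```bash
python3 - <<'E'
from h import *
p=shot('side','s1.png')
i=cv2.imread('pics/s1.png')[200:420,110:390]
cv2.imwrite('pics/s1c.png',cv2.resize(i,None,fx=2.6,fy=2.6,interpolation=cv2.INTER_CUBIC))
E
```

```text
(no output)
```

View pics/s1c.png

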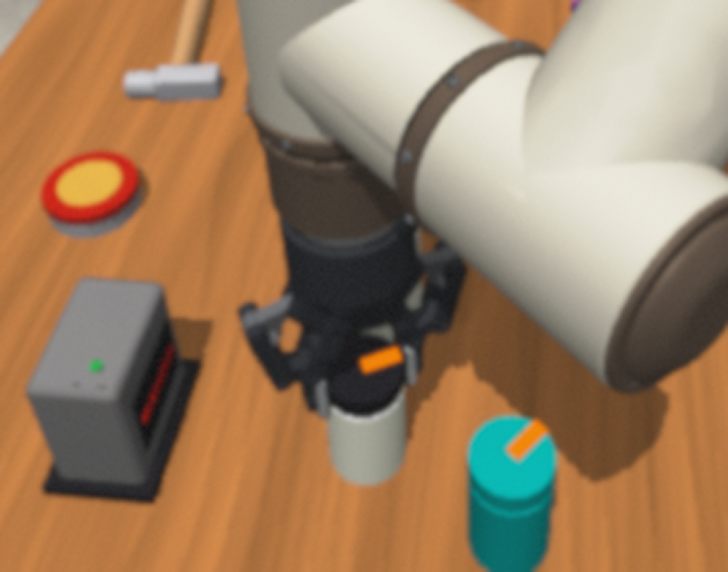

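The small white jar is held between the pads, with the lid at about (365,375) in the crop and the stripe towards the right pad. I'm turning it in 30° calls.

Call:
play_rows([
  [[0, 0, 0], 0.12, 1],
  [[0, 0, 0], 0.3, 1],
  [[0, 0, 0], 0.5, 1],
  [[0, 0, 0], 0.7, 1],
  [[0, 0, 0], 0.88, 1],
  [[0, 0, 0], 1, 1],
  [[0, 0, 0], 1, 1],
])

```text
clock: 5.0
position: [494.2, 303.3, 234.4]
ee_rot: [0.966, -0.26, -0.0, -0.001]
contact_force: [-2.9, -0.2, 4.1]
gripper_width: 50.3
```

Call:
play_rows([
  [[0, 0, 0], 0.12, 1],
  [[0, 0, 0], 0.3, 1],
  [[0, 0, 0], 0.5, 1],
  [[0, 0, 0], 0.7, 1],
  [[0, 0, 0], 0.88, 1],
  [[0, 0, 0], 1, 1],
  [[0, 0, 0], 1, 1],
])

```text
clock: 5.88
position: [493.7, 302.7, 234.4]
ee_rot: [1.0, -0.002, -0.002, 0.0]
contact_force: [-3.0, -2.4, 4.5]
gripper_width: 50.9
```

Call:
play_rows([
  [[0, 0, 0], 0.12, 1],
  [[0, 0, 0], 0.3, 1],
  [[0, 0, 0], 0.5, 1],
  [[0, 0, 0], 0.7, 1],
  [[0, 0, 0], 0.88, 1],
  [[0, 0, 0], 1, 1],
  [[0, 0, 0], 1, 1],
])

```text
clock: 6.75
position: [493.6, 302.0, 234.4]
ee_rot: [0.967, 0.256, -0.002, 0.001]
contact_force: [-2.3, -3.2, 4.6]
gripper_width: 50.6
```

Call:
play_rows([
  [[0, 0, 0], 0.12, 1],
  [[0, 0, 0], 0.3, 1],
  [[0, 0, 0], 0.5, 1],
  [[0, 0, 0], 0.7, 1],
  [[0, 0, 0], 0.88, 1],
  [[0, 0, 0], 1, 1],
  [[0, 0, 0], 1, 1],
])

```text
clock: 7.62
position: [493.9, 301.9, 234.4]
ee_rot: [0.868, 0.497, -0.001, 0.002]
contact_force: [0.1, -2.6, 2.9]
gripper_width: 50.3
```

Call:
play_rows([
  [[0, 0, 0], 0.12, 1],
  [[0, 0, 0], 0.3, 1],
  [[0, 0, 0], 0.5, 1],
  [[0, 0, 0], 0.7, 1],
  [[0, 0, 0], 0.88, 1],
  [[0, 0, 0], 1, 1],
  [[0, 0, 0], 1, 1],
])

```text
clock: 8.5
position: [494.3, 302.2, 234.3]
ee_rot: [0.711, 0.703, 0.0, 0.002]
contact_force: [2.2, -1.0, 0.5]
gripper_width: 50.5
```

```bash
python3 - <<'E'
from h import *
print({k:np.round(v,3) for k,v in arm.read_state().items() if k in('clock','joints','position','ee_rot')})
p=shot('side','s2.png')
i=cv2.imread('pics/s2.png')[200:420,110:390]
cv2.imwrite('pics/s2c.png',cv2.resize(i,None,fx=2.6,fy=2.6,interpolation=cv2.INTER_CUBIC))
E
```

```text
{'clock': np.float64(8.5), 'joints': array([ 0.829,  0.483, -0.318,  0.007, -0.769,  2.297]), 'position': array([494.315, 302.16 , 234.3  ]), 'ee_rot': array([0.711, 0.703, 0.   , 0.002])}
```

View pics/s2c.png

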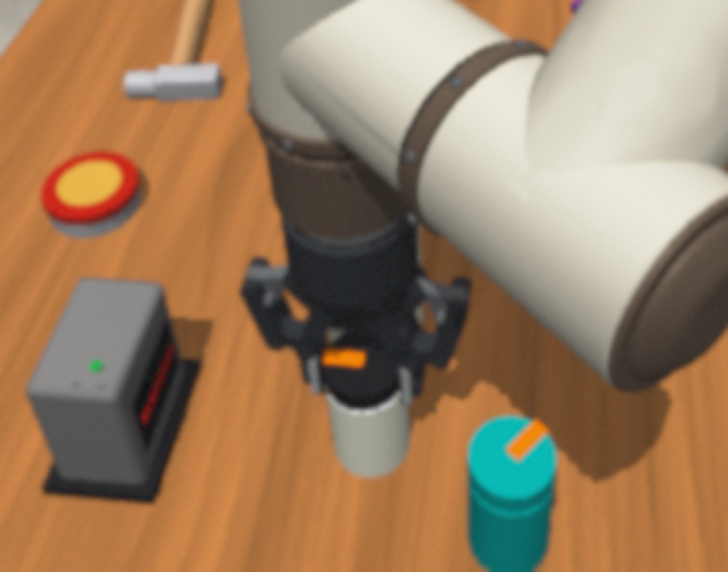

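```bash
python3 - <<'E'
from h import *
p=arm.get_image('side')
q=px2w(p,[(110+a/2.6,200+b/2.6) for a,b in [(366,359),(323,357.5)]],90); d=q[1]-q[0]; print(q,np.degrees(np.arctan2(d[1],d[0])))
E
```

```text
[[490.63868719 299.06739502  90.        ]
 [517.93082674 301.08637222  90.        ]] 4.230835195817361
```

Call:
play_rows([
  [[0, 0, 0], 0, 0],
  [[0, 0, 0], 0, -0.6],
  [[0, 0, 0], 0, -1],
  [[0, 0, 0], 0, -1],
  [[0, 0, 0], 0, -1],
  [[0, 0, 0.08], 0, -1],
  [[0, 0, 0.2], 0, -1],
  [[0, 0, 0.33], 0, -1],
  [[0, 0, 0.4], 0, -1],
  [[0, 0, 0.4], 0, -1],
])

```text
clock: 9.85
position: [494.4, 302.4, 356.1]
ee_rot: [0.711, 0.704, 0.002, 0.002]
contact_force: [-0.2, 0.3, -0.2]
gripper_width: 85.7
```

```bash
python3 - <<'E'
from h import *
p=shot('side','s3.png')
i=cv2.imread('pics/s3.png')[200:420,110:390]
cv2.imwrite('pics/s3c.png',cv2.resize(i,None,fx=2.6,fy=2.6,interpolation=cv2.INTER_CUBIC))
p=shot('wrist','w3.png')
E
```

```text
(no output)
```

View pics/s3c.png

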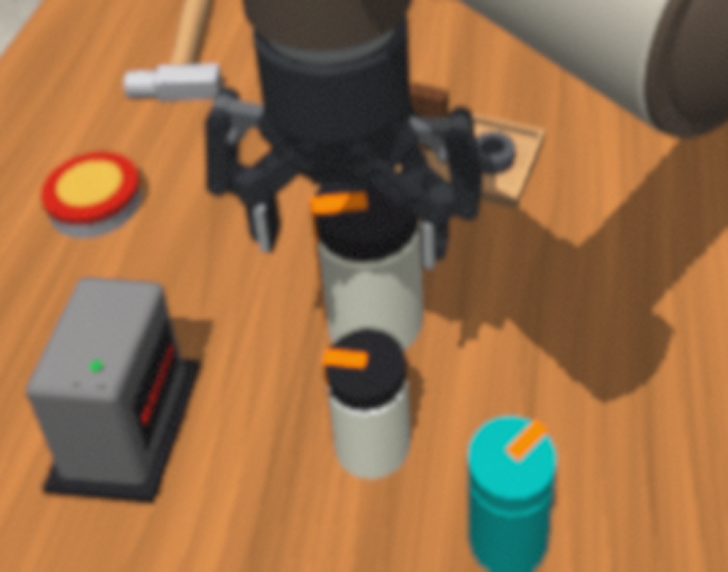

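View pics/w3.png

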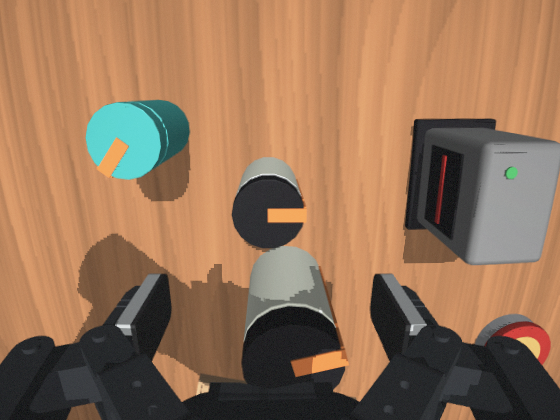

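```bash
python3 - <<'E'
from h import *
p=arm.get_image('wrist')
q=px2w(p,[(268,212),(268,215),(306,215.5)],90)[:,:2]; d=q[2]-q[1]; a=np.arctan2(d[1],d[0]); print(q,np.degrees(a))
w=px2w(p,[(441,188)],55)[0,:2]; r=w-q[0]; print(w, 'frame x,y',r@[np.cos(a),np.sin(a)],r@[-np.sin(a),np.cos(a)])
E
```

```text
[[491.60740677 302.63891713]
 [491.57869954 300.43068272]
 [518.09757882 299.75327838]] -1.4632583376594896
[629.72611106 309.36442005] frame x,y 137.9019228052019 10.250295157201688
```

```bash
python3 - <<'E'
from h import *
p=dict(pixels=np.zeros((420,560,3)),xyz=[623.92088515,-78.91551631,373.65501096],rotation=[ 2.78655000e-04,-1.56447290e-01,9.87686198e-01,3.78322281e-04],vfov=61.57103991508577,cx=270.2380044665509,cy=208.67879163146455,dist=[-0.0828114,0,0,0,0])
c=px2w(p,[(318,122),(487,163),(460,238),(298,205)],13)[:,:2]; print(c,c.mean(0))
for i in range(4): print(np.linalg.norm(c[i]-c[(i+1)%4]))
d=c[0]-c[1]+c[3]-c[2]; print(np.degrees(np.arctan2(d[1],d[0])))
print('disc',px2w(p,[(450,197)],18),'ring',px2w(p,[(339,169)],8))
i=cv2.imread('pics/wrist0.png')[110:250,285:500]
cv2.imwrite('pics/c3.png',cv2.resize(i,None,fx=3.7,fy=3.7,interpolation=cv2.INTER_CUBIC))
E
```

```text
[[575.81643767 -53.04509585]
 [392.03497038 -12.85511084]
 [408.12768652  73.50486353]
 [593.97018078  34.15508666]] [492.48731884  10.43993588]
188.12459332694084
87.84657469550471
189.96272690214795
89.06980530622292
-12.144341515635434
disc [[430.67152149  23.63389174  18.        ]] ring [[551.06225948  -4.1209157    8.        ]]
```

View pics/c3.png

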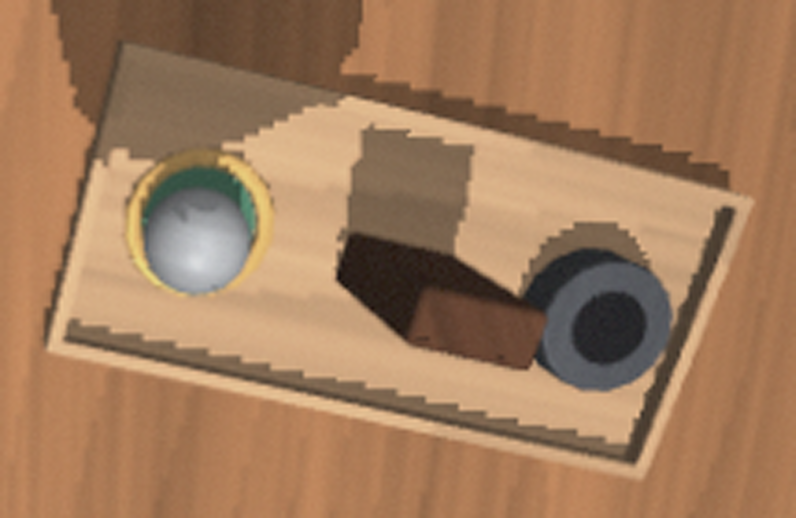

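Call:
play_rows([
  [[0, -0.06, 0], -0.15, -1],
  [[0, -0.16, 0], -0.4, -1],
  [[0, -0.28, 0], -0.65, -1],
  [[0, -0.4, 0], -0.85, -1],
  [[0, -0.5, 0], -1, -1],
])

```text
clock: 10.62
position: [493.5, 150.5, 351.2]
ee_rot: [0.869, 0.494, -0.003, 0.002]
contact_force: [0.3, 0.3, 0.6]
gripper_width: 85.3
```

Call:
play_rows([
  [[0, -0.12, 0], -0.25, -1],
  [[0, -0.24, -0.02], -0.5, -1],
  [[-0.005, -0.36, -0.05], -0.75, -1],
  [[-0.005, -0.44, -0.07], -1, -1],
  [[-0.005, -0.46, -0.08], -1, -1],
])

```text
clock: 11.25
position: [491.5, 11.3, 325.6]
ee_rot: [0.968, 0.252, -0.005, 0.001]
contact_force: [0.0, -0.1, -0.4]
gripper_width: 85.2
```

Call:
play_rows([
  [[0, 0, 0], -0.25, -1],
  [[0, 0, 0], -0.5, -1],
  [[0, 0, 0], -0.75, -1],
  [[0, 0, 0], -1, -1],
  [[0, 0, 0], -1, -1],
])

```text
clock: 11.88
position: [491.5, 11.8, 325.0]
ee_rot: [1.0, -0.006, -0.006, -0.0]
contact_force: [0.3, -0.1, -0.3]
gripper_width: 85.2
```

Call:
play_rows([
  [[0, 0, 0], -0.2, -1],
  [[0, 0, 0], -0.36, -1],
  [[0, 0, 0], -0.36, -1],
  [[0, 0, 0], -0.36, -1],
])

```text
clock: 12.38
position: [491.5, 12.0, 324.8]
ee_rot: [0.995, -0.098, -0.006, -0.001]
contact_force: [-0.2, -0.3, 1.2]
gripper_width: 85.5
```

```bash
python3 - <<'E'
from h import *
s=arm.read_state(); print({k:np.round(v,4) for k,v in s.items() if k in('clock','joints','position','ee_rot')})
q=s['ee_rot']; print('jaw axis',2*np.degrees(np.arctan2(q[1],q[0]))-90)
p=shot('wrist','w4.png'); print(p['xyz'])
print(arm.look_for('handle',p),arm.look_for('ball_center',p))
p=shot('scene','sc4.png')
E
```

```text
{'clock': np.float64(12.375), 'joints': array([ 0.3536,  0.2404, -0.4209, -0.0087, -0.9195,  1.0256]), 'position': array([491.526 ,  11.9907, 324.8125]), 'ee_rot': array([ 9.951e-01, -9.830e-02, -6.000e-03, -9.000e-04])}
jaw axis -101.28400142991238
[567.84620673  -3.0989285  292.77013787]
[{'centre': [500.5, 8.5, 5.1], 'conf': 0.82}, {'centre': [316.9, -211.7, 4.5], 'conf': 0.78}] [{'centre': [552.3, -0.4, 29.7], 'conf': 0.58}]
```

View pics/w4.png

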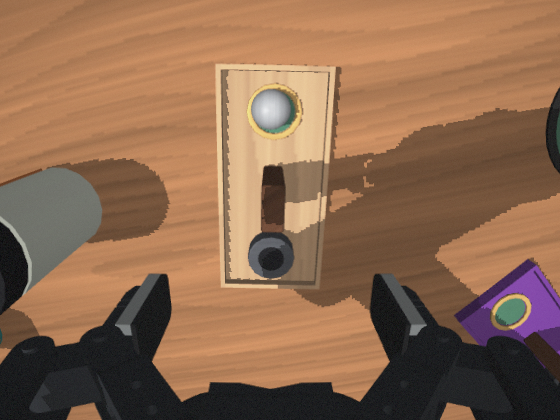

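View pics/sc4.png

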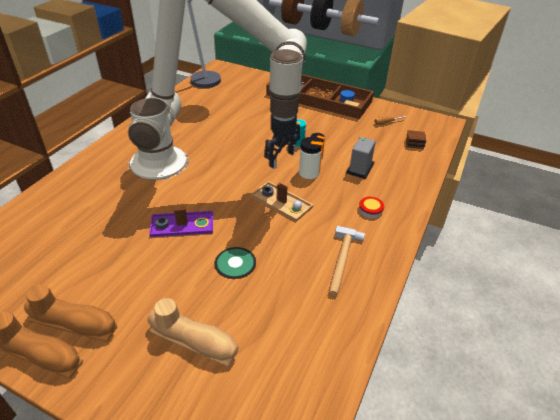

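```bash
python3 - <<'E'
from h import *
p=arm.get_image('wrist')
c=px2w(p,[(217,65),(335,67),(320,288),(221,287)],13)[:,:2]; print(c,c.mean(0))
for i in range(4): print(np.linalg.norm(c[i]-c[(i+1)%4]))
d=c[0]-c[3]+c[1]-c[2]; print(np.degrees(np.arctan2(d[1],d[0])))
print('disc, ring',px2w(p,[(271,256)],18),px2w(p,[(274,110)],8))
p=arm.get_image('scene'); print('mat',px2w(p,[(235,262.5)],3))
i=cv2.imread('pics/sc4.png')[210:300,190:280]; cv2.imwrite('pics/c4.png',cv2.resize(i,None,fx=5,fy=5))
E
```

```text
[[593.85516102  32.12268891]
 [575.05543385 -54.16259322]
 [390.82542916 -13.82357919]
 [409.73900864  74.58529595]] [492.36875817   9.68045311]
88.30956717315095
188.59461996704647
90.40936175224086
188.94928040510874
-12.669091798780238
disc, ring [[434.0311859   23.15249817  18.        ]] [[552.68465595  -3.16159623   8.        ]]
mat [[ 494.86693777 -291.84929879    3.        ]]
```

View pics/c4.png

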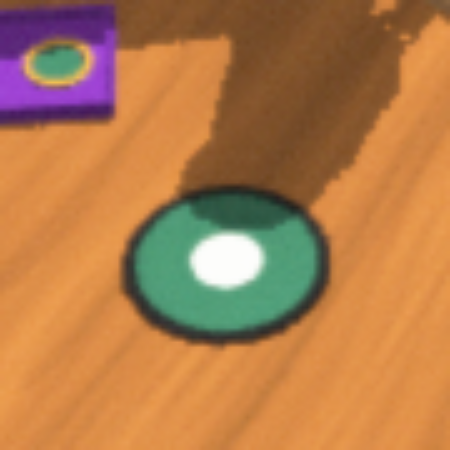

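Call:
play_rows([
  [[0.01, -0.009, -0.06], -0.04, -1],
  [[0.01, -0.009, -0.16], -0.04, -1],
  [[0.01, -0.009, -0.26], -0.04, -1],
  [[0.01, -0.009, -0.34], -0.04, -1],
  [[0.01, -0.009, -0.39], -0.04, -1],
  [[0.01, -0.009, -0.407], -0.04, -1],
  [[0.01, -0.009, -0.407], -0.04, -0.5],
  [[0.01, -0.009, -0.407], -0.04, 0],
  [[0.01, -0.009, -0.407], -0.04, 0.3],
  [[0.01, -0.009, -0.407], -0.04, 0.45],
  [[0.01, -0.009, -0.407], -0.04, 0.5],
  [[0.01, -0.009, -0.407], -0.04, 0.5],
])

```text
clock: 14.18
position: [494.5, 9.1, 203.0]
ee_rot: [0.994, -0.11, -0.006, -0.001]
contact_force: [-0.2, 0.1, -0.2]
gripper_width: 21.4
```

```bash
python3 - <<'E'
from h import *
s=arm.read_state(); print({k:np.round(v,4) for k,v in s.items() if k in('clock','position','ee_rot')})
p=shot('wrist','w5.png')
p=shot('side','s5.png')
i=cv2.imread('pics/s5.png')[180:340,180:400]; cv2.imwrite('pics/s5c.png',cv2.resize(i,None,fx=3.4,fy=3.4,interpolation=cv2.INTER_CUBIC))
E
```

```text
{'clock': np.float64(14.175), 'position': array([494.5262,   9.134 , 202.9571]), 'ee_rot': array([ 0.9939, -0.1098, -0.0058, -0.0011])}
```

View pics/w5.png

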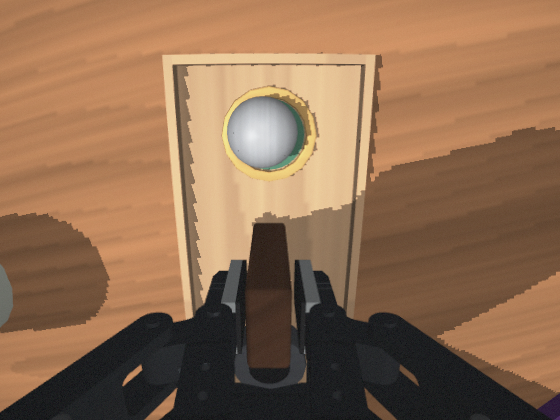

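View pics/s5c.png

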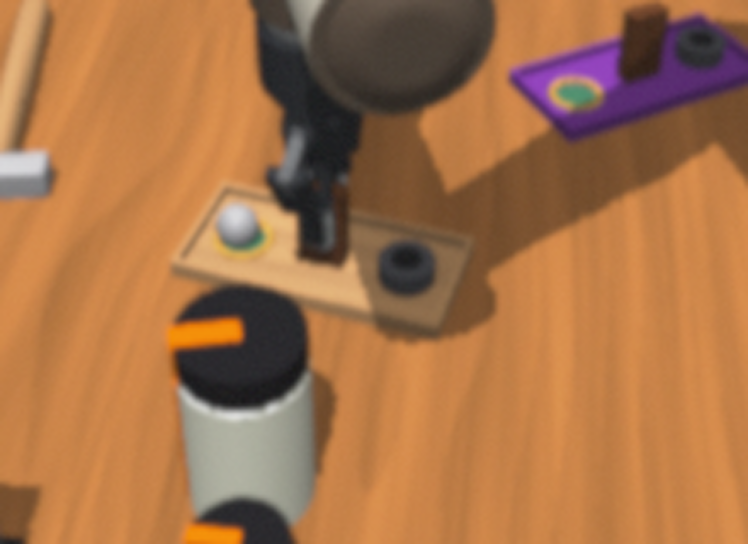

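Both pads straddle the handle evenly (about (235,290) and (305,290)), aligned with it, and the ball sits in its pocket at (264,135). I'll close and lift gently.

Call:
play_rows([
  [[0, 0, 0], 0, 0.6],
  [[0, 0, 0], 0, 0.7],
  [[0, 0, 0], 0, 0.85],
  [[0, 0, 0], 0, 1],
  [[0, 0, 0], 0, 1],
  [[0, 0, 0], 0, 1],
])

```text
clock: 15.02
position: [494.7, 9.3, 203.0]
ee_rot: [0.994, -0.11, -0.006, -0.001]
contact_force: [0.1, 2.4, 2.2]
gripper_width: 15.4
```

Call:
play_rows([
  [[0, 0, 0.005], 0, 1],
  [[0, 0, 0.018], 0, 1],
  [[0, 0, 0.04], 0, 1],
  [[0, 0, 0.07], 0, 1],
  [[0, 0, 0.105], 0, 1],
  [[0, 0, 0.14], 0, 1],
  [[0, 0, 0.17], 0, 1],
  [[0, 0, 0.19], 0, 1],
  [[0, 0, 0.2], 0, 1],
  [[0, 0, 0.2], 0, 1],
  [[0, 0, 0.2], 0, 1],
])

```text
clock: 16.4
position: [494.5, 9.2, 262.6]
ee_rot: [0.994, -0.11, -0.006, -0.001]
contact_force: [0.5, 0.1, -2.6]
gripper_width: 15.3
```

```bash
python3 - <<'E'
from h import *
p=shot('wrist','w6.png')
p=shot('side','s6.png')
i=cv2.imread('pics/s6.png')[150:340,180:400]; cv2.imwrite('pics/s6c.png',cv2.resize(i,None,fx=3,fy=3,interpolation=cv2.INTER_CUBIC))
E
```

```text
(no output)
```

View pics/w6.png

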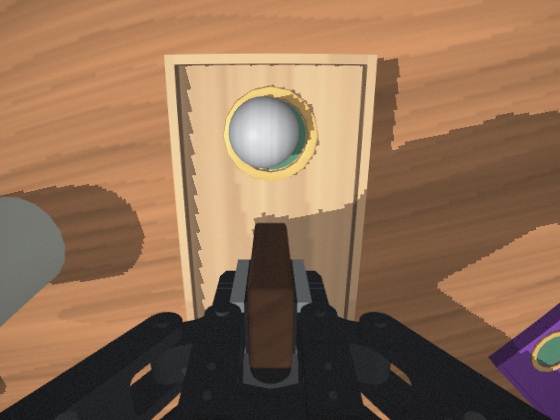

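View pics/s6c.png

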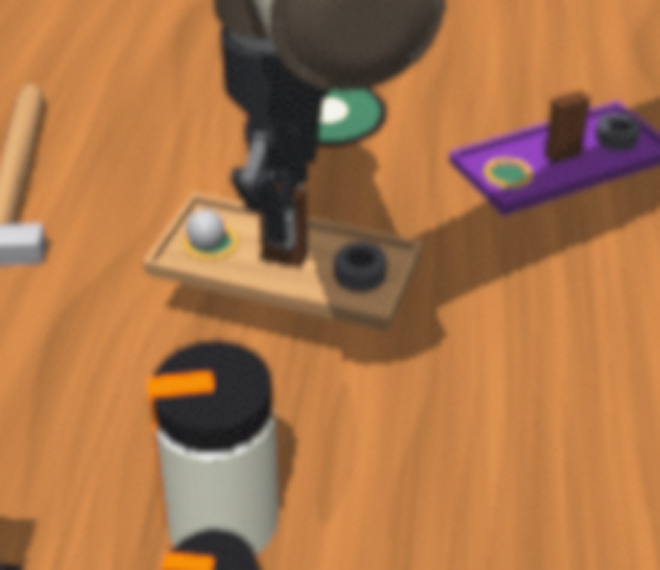

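Call:
play_rows([
  [[0, -0.004, 0.002], 0, 1],
  [[0, -0.02, 0.008], 0, 1],
  [[0, -0.06, 0.02], 0, 1],
  [[0, -0.11, 0.04], 0, 1],
  [[0, -0.18, 0.065], 0, 1],
  [[0, -0.26, 0.09], 0, 1],
  [[0, -0.34, 0.115], 0, 1],
  [[0, -0.41, 0.13], 0, 1],
  [[0, -0.46, 0.14], 0, 1],
  [[0, -0.49, 0.15], 0, 1],
  [[0, -0.5, 0.15], 0, 1],
  [[0, -0.5, 0.15], 0, 1],
])

```text
clock: 18.0
position: [494.5, -140.6, 307.5]
ee_rot: [0.994, -0.11, -0.006, -0.001]
contact_force: [0.7, 0.7, -3.4]
gripper_width: 15.5
```

Call:
play_rows([
  [[0, -0.004, 0], 0, 1],
  [[0, -0.02, 0], 0, 1],
  [[0, -0.06, 0], 0, 1],
  [[0, -0.11, 0], 0, 1],
  [[0.002, -0.18, 0], 0, 1],
  [[0.004, -0.26, 0], 0, 1],
  [[0.006, -0.34, 0], 0, 1],
  [[0.008, -0.41, 0], 0, 1],
  [[0.008, -0.46, 0], 0, 1],
  [[0.008, -0.49, 0], 0, 1],
  [[0.008, -0.5, 0], 0, 1],
  [[0.008, -0.5, 0], 0, 1],
])

```text
clock: 19.5
position: [496.9, -290.5, 307.4]
ee_rot: [0.994, -0.11, -0.006, -0.001]
contact_force: [-0.3, 0.7, -2.8]
gripper_width: 15.5
```

```bash
python3 - <<'E'
from h import *
p=shot('wrist','w7.png')
p=shot('side','s7.png')
p=shot('scene','sc7.png')
s=arm.read_state(); print({k:np.round(v,4) for k,v in s.items() if k in('clock','position','ee_rot','joint_vel','contact_force')})
E
```

```text
{'clock': np.float64(19.65), 'joint_vel': array([ 0.0032, -0.003 ,  0.0011, -0.0001, -0.001 , -0.0007]), 'position': array([ 496.9585, -290.1761,  307.5364]), 'ee_rot': array([ 0.994 , -0.1094, -0.0062, -0.0011]), 'contact_force': array([ 0.1663, -0.946 , -3.4833])}
```

View pics/w7.png

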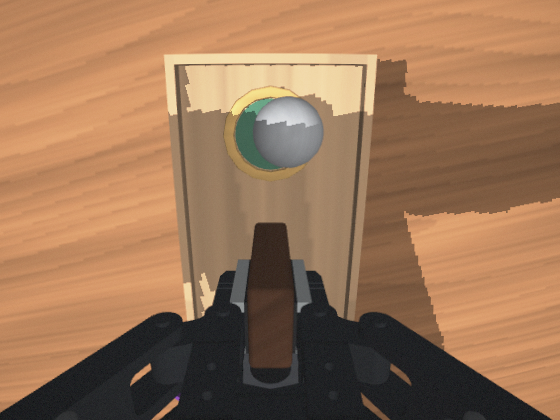

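View pics/sc7.png

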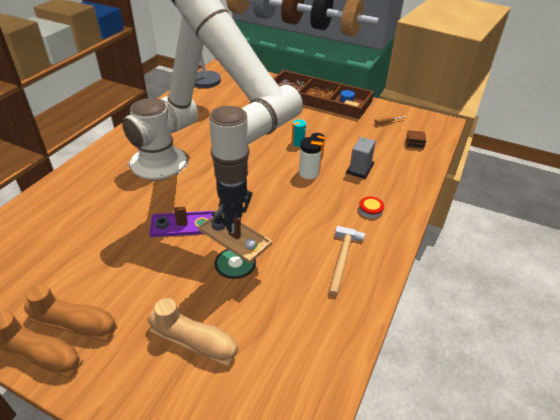

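View pics/s7.png

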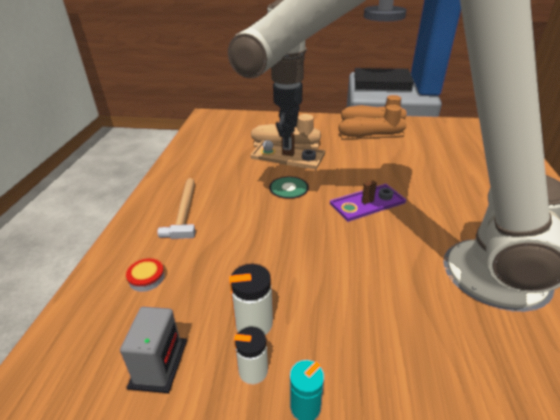

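```bash
python3 - <<'E'
from h import *
P=[]
a=np.radians(-12.6); R=np.array([[np.cos(a),-np.sin(a)],[np.sin(a),np.cos(a)]])
for x,y in[(95,45),(95,-45),(-95,-45),(-95,45)]:
    P.append([*(R@[x,y]+[495.1,-290]),118-3])
for c,f in(('scene','sc7'),('side','s7')):
    p=arm.get_image(c); q=w2px(p,P); im=cv2.imread(f'pics/{f}.png')
    big=cv2.resize(im,None,fx=4,fy=4,interpolation=cv2.INTER_CUBIC)
    cv2.polylines(big,[((q+.5)*4).astype(int).reshape(-1,1,2)],True,(255,0,255),1)
    m=q.mean(0)*4; x,y=int(m[0]),int(m[1]); cv2.imwrite(f'pics/{f}z.png',big[y-200:y+260,x-250:x+250])
p=arm.get_image('side'); print('mat side',px2w(p,[(289,187)],3))
p=arm.get_image('wrist'); h=px2w(p,[(289,132),(271,134)],[0][0]+307.5-155-48+20)
print('ball-ring',h[0]-h[1]); print(arm.read_state()['joint_vel'].round(4))
E
```

```text
mat side [[ 489.94958745 -287.72992828    3.        ]]
ball-ring [-8.34482699e-01 -7.61451161e+00  2.84217094e-14]
[-0.0009  0.0001  0.0026  0.0018 -0.0007 -0.0063]
```

View pics/sc7z.png

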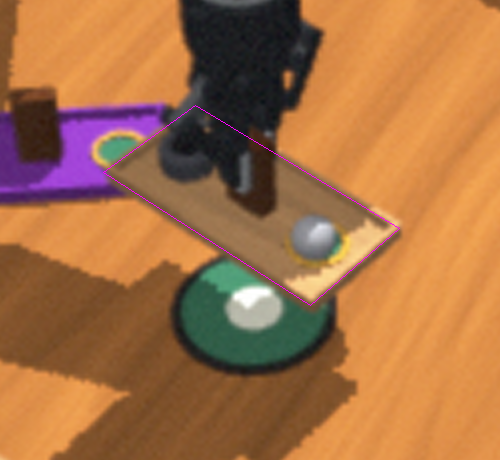

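View pics/s7z.png

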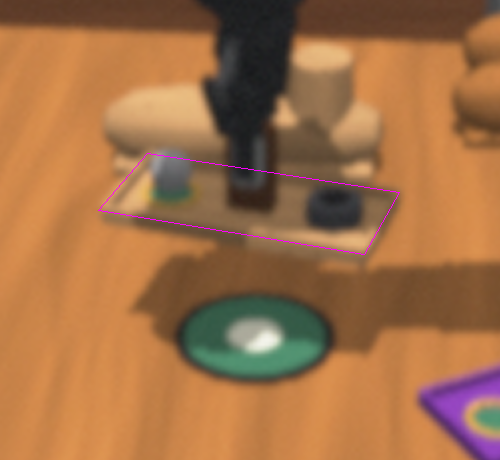

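The overlay of a level tray centred at (495,-290), about 104 mm up, matches both views. The ball lies 7.6 mm from the pocket middle, resting against the rim. The mat is at about (492,-290), so I'm handing in.

```bash
python3 - <<'E'
from h import *
print(arm.job_done())
s=arm.read_state(); print(s['clock'],s['position'],s['gripper_width'])
E
```

```text
the job is handed in; nothing more can be done
None
the job is handed in; nothing more can be done
```

The job is handed in. No verdict was reported, so the results below come from my own last checks.

- **Jar:** I turned the small white jar about 150° on its spot until its stripe faced the scanner, then let go. It moved by about 4 mm at most. The two cameras read the stripe direction as −1.5° and +4°, so they disagree by about 6°. In the worse reading the window centre is about 10 mm off the stripe axis, against the 35 mm allowed. The last side view still showed the jar upright with its stripe towards the scanner.
- **Tray:** I gripped it by the handle, lifted it level and carried it without turning it. It was held still about 104 mm above the bench, at (495, −290) mm. The scene and side cameras place the mat at (495, −292) and (490, −288), so the offset is 5 to 6 mm at most. The tool tilt is about 0.7°, and an overlay of a level tray matches both views.
- **Ball:** It rolled to the rim of its pocket during the carry. It lies about 7.6 mm from the middle, inside the 14 mm limit.
- **Bystanders:** The last, hammer and tin were not approached. They look unmoved in the final pictures.

I handed in at about 20 s of the 58 s allowed.

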